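# Dry run of a panel glue-up by the joiner's triangle

### The job

Set up a dry run of the panel glue-up in the bench clamp: starting at the fixed fence on the left, lay the three marked boards side by side across the two rails, ends level, in the order that makes the white chalk triangle whole and pointing away from the robot. Lay the plywood caul alongside the last board, between it and the sliding jaw, then slide the jaw along by its red grip until fence, boards, caul and jaw all touch without gaps. Do not shift or tip the jar of screws or the tape measure.

Things in the scene. Friction and masses are not known exactly. Their poses are not given: they have to be found in the camera images.
- clamp: Panel clamp, fixed on the bench: two aluminium rails along y, 22 mm wide, at x = -45 and +45 mm, tops at z = 30 mm. Origin on the bench under its middle; +x away from the robot at yaw 0, +y left. Boards lie across both rails, length along x. Fixed fence at the +y end, sliding jaw at the -y end, both centred on x = 0, 150 mm long, 28 mm above the rails. Spans y -206 to +181 mm.
- fence_face (a point): Middle of the fixed fence's wooden face at rail-top height (clamp x 0, y +145 mm, z 30 mm); axes as the clamp's. The first board goes against this face. The fence is 64 mm above the bench at its highest.
- jaw_grip (a point): On the sliding jaw's red upright grip, 83 mm above the bench, 36 mm behind the jaw's face (face at clamp y = -155 mm + joint value). Axes as the clamp's. The grip is 20 mm thick along y, 46 mm along x, its top 91 mm above the bench: pinch it from above across the 20 mm, fingertips above 60 mm (the jaw right in front of it is 58 mm high).
- jaw (a joint): Sliding jaw, m: 0 fully open (300 mm between fence face and jaw face), growing towards the fence, up to 0.20; starts at 0 to 0.02. It slides stiffly (about 5 N, about 10 N when it pushes the boards along the rails before it) and stays where it is left. With all four things in and tight it reads 0.156.
- board_left: Pale board, 150 x 40 x 22 mm (x, y, z), lying flat, marked face up. Origin: centre of the underside; +x along the length, the way the triangle points; +y to the left of that. White chalk marks: the triangle's left corner (a piece of base line and the left leg, open to the -y edge). Goes on the left, against the fence.
- board_mid: Mid-brown (reddish) board, 150 x 40 x 22 mm (x, y, z), lying flat, marked face up. Origin: centre of the underside; +x along the length, the way the triangle points; +y to the left of that. White chalk marks: the triangle's point, two legs meeting near the +x end, and a straight base line. Goes in the middle.
- board_right: Dark brown board, 150 x 40 x 22 mm (x, y, z), lying flat, marked face up. Origin: centre of the underside; +x along the length, the way the triangle points; +y to the left of that. White chalk marks: the triangle's right corner (a piece of base line and the right leg, open to the +y edge). Goes on the right, next to the caul.
- caul: Caul: unmarked plywood strip, 150 x 24 x 22 mm (x, y, z), black tape on its long sides; either way round. Origin: centre of the underside. It keeps the jaw off the last board.
- screw_jar: Clear jar of screws with a red lid, 64 mm across, 86 mm tall, standing loose behind the clamp. Origin: centre of its foot. Leave it where it is.
- tape_measure: Yellow and black tape measure, 38 x 86 x 70 mm high, loose in front of the clamp. Origin: centre of its underside. Leave it where it is.

How it is judged:
By the outcome, as a careful person would: the job done as asked, in the order asked, and still so for the second after the job is handed in, with the robot touching nothing.
It also fails if it takes over 144 s, if anything falls off the work surface, if the arm or the gripper's body presses on something with over 40 N, if the wrist force passes 120 N, or if a joint passes its speed limit or range.

### The arm

A 6-joint arm with a two-finger parallel gripper is mounted at the origin on a cart in front of the work surface, level with it; the furniture and walls round the work are solid. World frame = base frame: x ahead of the robot, y to its left, z up, the work surface at z = 0. Lengths are in m, angles in rad, forces in N, time in s.
With the tool pointing down it reaches from about 0.3 to 0.85 m from the base axis. Payload 4.2 kg.
Tool frame: the origin (TCP) lies between the finger pads; the fingertips stand 19 mm ahead of it and the grasp point (between the pads) is the TCP (bot.tips_ahead is the distance from the TCP to the fingertips, in m); z points along the fingers, y is the line along which they close (so a half turn about z gives the same grasp; the last joint's range is limited). The gripper opens to 91 mm and grips with 3 to 60 N. Pads are 32 mm wide; open, the fingers measure 118 mm over their backs; the gripper's body (76 mm by 178 mm) begins 60 mm behind the grasp point.
Start: joints at [-1.15, 0.32, 1.565, -0, 1.257, -0.02], TCP at [0.245, -0.52, 0.233] pointing down, gripper open.
Joint ranges: [-3.11, 3.11], [-0.84, 2.01], [0.21, 2.61], [-1.34, 4.49], [0.05, 2.63], [-2.56, 2.56]. Speed limits (rad/s): [2.57, 2.57, 3.14, 3.14, 3.14, 3.14].

### API

Orientations are given as a rotation vector (axis times angle).
In Python, from bench import bot gives the robot as it stands. The module is installed in compiled form; this text tells all that it offers.
- The arm moves only by the tool jog_arm, never from a script. Its argument "deltas" is a list that holds one entry, the list of rows, each a list of 7 numbers: the shift along the tool's x, y, z scaled (see below), then the turn, a rotation vector about the tool's x, y, z scaled (see below), then the closure, from 0 (fully open) to 1 (shut). A call has 1 to 20 rows; each row shifts and turns the commanded pose from where the row before left it, along the tool's axes as they then stand; what a row does not reach is not made up. The controller multiplies each number of a shift by 500 mm and each number of a turn by 0.5 rad. A row lasts 1/12 s, in which the tool goes at most 41.7 mm and 7.16 degrees, less where a joint would pass 70% of its speed; a pose out of reach is approached as far as the arm can. A call with a number of a shift or a turn outside -1 to 1 is refused whole. A call with a gripper value outside its range is refused whole. The fingers move at their own pace and stop on an object; the grip force is fixed at half the most. Time passes only in rows, so rows that do not move let the fingers close. It gives the time, the measured TCP pose, the force, the opening and the grip force at its end, in the units of the state.
- bot.get_state(): the state, without advancing time (a new reading comes with each control period).
- bot.read_camera(name): name is "side" or "top" or "wrist"; returns a dict with "img" (420x560x3 uint8, red, green, blue), "fov_y" (degrees; the focal length in pixels is half the picture's height over the tangent of half this angle, whatever the lens; pixels are square), "cx", "cy" (the principal point, pixels), "dist_coeffs" ([k1, k2, p1, p2, k3] as OpenCV has them; the pictures are not rectified), "R" (3x3) and "t" (3): a world point X has camera coordinates R X + t; the wrist camera has in their place "T_tool_cam" (4x4, takes a point from camera to tool coordinates, whose origin is the TCP and whose axes are the flange's). Camera axes: x right, y down, z forward; pixel columns grow to the right and rows downward; lengths in m; the calibration is good to about 2 mm. A picture is of the moment at which its call begins: read the wrist's pose just before it. There is no depth.
- bot.sign_off(): hands the job in; it is judged then, once.
The state is a dict: "time": time; "qpos": joint angles; "joint_vel": joint speeds; "joint_torque": joint torques, N m; "tcp_pos": TCP position; "tcp_rot": TCP orientation; "wrist_force": force on the tool from outside, world axes, zero at the start; "torque": the same for the moment, N m; "gripper_width": finger opening in m; "grasp_force": force on a finger pad.
Only numpy, scipy, OpenCV 4.12 (cv2) and the standard library are available. Lean on these libraries where they do the work, as an engineer would, in place of code of your own. Each camera call takes 0.05 s, during which the arm holds its last target. There are 200 camera calls.

## Working session

There is one attempt and no reset: what is moved stays moved. The work goes in short steps, Python scripts to look and compute and a tool call to move; the robot and the scene stay as the last step left them, time stands still between calls to the robot, and variables do not carry over. Pictures are saved under pics/ and viewed, at most 14 in all, crops included, and the job is handed in when it is done.

Besides the shell and the picture viewer there is one more tool, called after "Emit:" as a command line: name --argument value ..., lists and objects as JSON in quotes. jog_arm: Moves the arm, as the interface text tells. Shifts and turns lie within -1 to 1; 1 stands for 500 mm of shift or 0.5 rad of turn. Its arguments: {"type":"object","properties":{"deltas":{"type":"array"}},"required":["deltas"]}

```bash
mkdir -p pics; python3 - <<'E'
from bench import bot
import cv2,numpy as np
s=bot.get_state();print(s)
for n in ["top","side"]:
    c=bot.read_camera(n);print(n,{k:v for k,v in c.items() if k!='img'})
    cv2.imwrite(f'pics/{n}0.png',c['img'][:,:,::-1])
E
```

```text
{'time': 0.0, 'qpos': array([-1.14999901e+00,  3.20290233e-01,  1.56571259e+00, -6.28810055e-06,
        1.25737441e+00, -2.00311149e-02]), 'joint_vel': array([ 0.00151349,  0.0016469 , -0.00113025,  0.00138901, -0.00013746,
       -0.00012949]), 'joint_torque': array([-4.87029960e-03, -4.12470424e+01, -2.31975871e+01,  7.24521093e-02,
        4.57258278e-02, -1.09463044e-04]), 'tcp_pos': array([ 0.24513137, -0.5195959 ,  0.23210818]), 'tcp_rot': array([-3.06388190e+00, -6.86479323e-01,  5.66853104e-04]), 'wrist_force': array([ 0.05888302, -0.4043171 ,  0.19366919]), 'torque': array([-0.03434562,  0.00313034,  0.00095417]), 'grasp_force': 0.0, 'gripper_width': 0.09135765566366008}
top {'fov_y': 49.23000877591963, 'cx': 278.8117939145079, 'cy': 206.28879894746876, 'dist_coeffs': array([-0.04751246,  0.        ,  0.        ,  0.        ,  0.        ]), 'R': array([[-6.59774407e-03, -9.99978233e-01,  5.86282406e-05],
       [-9.87913613e-01,  6.50906318e-03, -1.54868736e-01],
       [ 1.54864983e-01, -1.07970392e-03, -9.87935054e-01]]), 't': array([-0.01077575,  0.52514826,  1.39207063])}
side {'fov_y': 52.41605719429823, 'cx': 281.0328530296077, 'cy': 212.6898658919207, 'dist_coeffs': array([-0.0019359,  0.       ,  0.       ,  0.       ,  0.       ]), 'R': array([[-0.99938173, -0.03171602, -0.01517387],
       [-0.00234283,  0.4906927 , -0.87132955],
       [ 0.03508082, -0.87075529, -0.49046362]]), 't': array([0.52793015, 0.08074854, 1.40948313])}
```

View pics/top0.png

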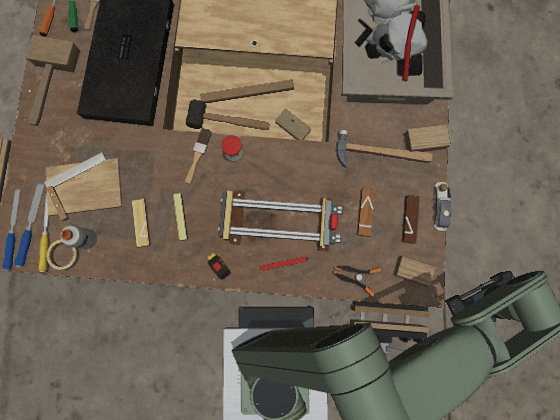

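View pics/side0.png

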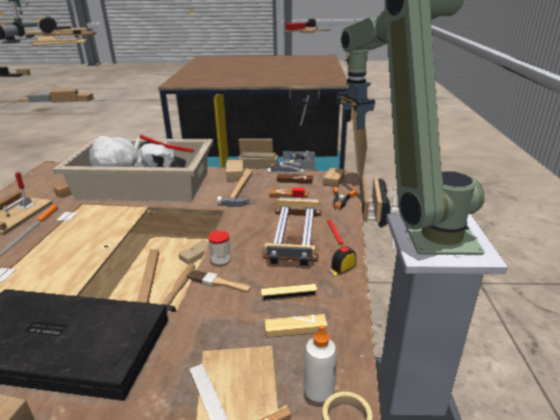

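The top view shows the pale board at about (140,222), the caul at (180,216), the clamp at (280,220), the mid board at (366,212), the dark board at (410,218), the jar at (232,148) and the tape measure at (218,266). The next step is a rectified close-up.

```bash
cat > h.py <<'E'
import cv2,numpy as np
from bench import bot
from scipy.spatial.transform import Rotation as Rn
def cam(n):
    s=bot.get_state(); c=bot.read_camera(n)
    f=210/np.tan(np.radians(c['fov_y'])/2)
    c['K']=np.array([[f,0,c['cx']],[0,f,c['cy']],[0,0,1]])
    if n=='wrist':
        T=np.eye(4);T[:3,:3]=Rn.from_rotvec(s['tcp_rot']).as_matrix();T[:3,3]=s['tcp_pos']
        M=np.linalg.inv(T@c['T_tool_cam']);c['R'],c['t']=M[:3,:3],M[:3,3]
    return c
def proj(c,P):
    return cv2.projectPoints(np.float64(P).reshape(-1,1,3),cv2.Rodrigues(c['R'])[0],np.float64(c['t']),c['K'],c['dist_coeffs'])[0][:,0]
def unproj(c,uv,z):
    n=cv2.undistortPoints(np.float64(uv).reshape(-1,1,2),c['K'],c['dist_coeffs'])[:,0]
    d=np.c_[n,np.ones(len(n))]@c['R']; o=-c['R'].T@c['t']
    return o+d*((z-o[2])/d[:,2])[:,None]
def ortho(c,x0,x1,y0,y1,z,mm):
    # image up=+x, right=-y ; pixel(i,j): x=x1-i*mm, y=y1-j*mm
    r=mm/1000;X=np.arange(x1,x0,-r);Y=np.arange(y1,y0,-r)
    g=np.stack(np.meshgrid(X,Y,indexing='ij')+[np.full((len(X),len(Y)),z)],-1) if 0 else np.dstack([*np.meshgrid(X,Y,indexing='ij'),np.full((len(X),len(Y)),z)])
    m=proj(c,g).reshape(len(X),len(Y),2).astype(np.float32)
    return cv2.remap(c['img'],m[...,0],m[...,1],cv2.INTER_CUBIC)[:,:,::-1]
E
python3 - <<'E'
from h import *
c=cam('top')
o=ortho(c,.24,.65,-.45,.45,.022,1.15)
cv2.imwrite('pics/o1.png',o);print(o.shape)
E
```

```text
(357, 783, 3)
```

View pics/o1.png

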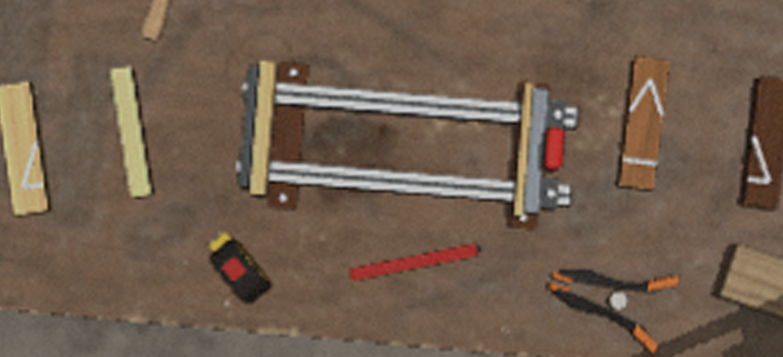

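The rectified view shows that all three triangle marks already point away from the robot. The clamp yaw is about -0.08 rad, going by the rails at (275,90) to (520,115). Next is a wrist-camera look over the two right-hand boards.

Emit:
jog_arm --deltas '[[[0.062, -0.015, -0.042, 0, 0, 0, 0], [0.062, -0.015, -0.042, 0, 0, 0, 0], [0.062, -0.015, -0.042, 0, 0, 0, 0], [0.062, -0.015, -0.042, 0, 0, 0, 0], [0.062, -0.015, -0.042, 0, 0, 0, 0], [0.062, -0.015, -0.042, 0, 0, 0, 0], [0.062, -0.015, -0.042, 0, 0, 0, 0], [0.062, -0.015, -0.042, 0, 0, 0, 0], [0, 0, 0, 0, 0, 0.22, 0], [0, 0, 0, 0, 0, 0.22, 0], [0, 0, 0, 0, 0, 0.22, 0], [0, 0, 0, 0, 0, 0.22, 0], [0, 0, 0, 0, 0, 0, 0], [0, 0, 0, 0, 0, 0, 0]]]'

```text
time: 1.32
tcp_pos: [0.444, -0.3599, 0.4007]
tcp_rot: [-3.141, -0.006, 0.001]
wrist_force: [0.2, -0.6, -0.3]
gripper_width: 0.0912
grasp_force: 0.0
```

```bash
python3 - <<'E'
from h import *
c=cam('wrist');s=bot.get_state()
print(s['tcp_pos'],s['tcp_rot'],c['T_tool_cam'],c['fov_y'],c['dist_coeffs'])
np.savez('pics/w1.npz',**c)
cv2.imwrite('pics/w1.png',c['img'][:,:,::-1])
E
```

```text
[ 0.44395582 -0.35995711  0.40072677] [-3.14134819e+00 -5.26106148e-03  5.70324042e-04] [[ 9.25641281e-04 -9.62622519e-01 -2.70845027e-01  7.72194345e-02]
 [ 9.99999327e-01  7.01446685e-04  9.24559281e-04  1.03895792e-04]
 [-7.00018238e-04 -2.70845700e-01  9.62622520e-01 -1.50748421e-01]
 [ 0.00000000e+00  0.00000000e+00  0.00000000e+00  1.00000000e+00]] 61.0933828857416 [-0.02792535  0.          0.          0.          0.        ]
```

View pics/w1.png

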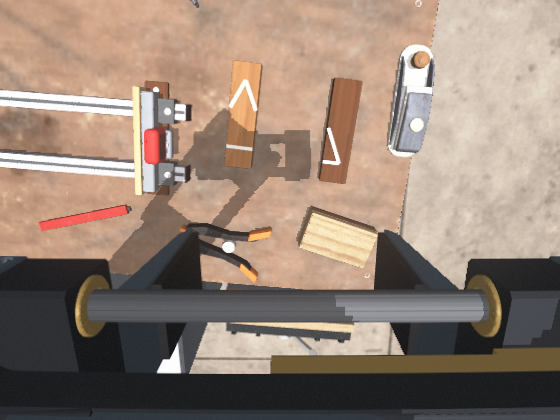

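The wrist view shows the mid board at about (243,115), the dark board at about (340,130), and the jaw with its red grip at (152,147). Next I look over the clamp, then over the left-hand items.

Emit:
jog_arm --deltas '[[[0, -0.072, 0, 0, 0, 0, 0], [0, -0.072, 0, 0, 0, 0, 0], [0, -0.072, 0, 0, 0, 0, 0], [0, -0.072, 0, 0, 0, 0, 0], [0, -0.072, 0, 0, 0, 0, 0], [0, -0.072, 0, 0, 0, 0, 0], [0, -0.072, 0, 0, 0, 0, 0], [0, -0.072, 0, 0, 0, 0, 0], [0, -0.072, 0, 0, 0, 0, 0], [0, -0.072, 0, 0, 0, 0, 0], [0, 0, 0, 0, 0, 0, 0], [0, 0, 0, 0, 0, 0, 0], [0, 0, 0, 0, 0, 0, 0]]]'

```text
time: 2.45
tcp_pos: [0.4437, -0.0004, 0.4009]
tcp_rot: [3.141, 0.003, -0.0]
wrist_force: [0.2, 0.2, -0.4]
gripper_width: 0.0911
grasp_force: 0.0
```

```bash
python3 - <<'E'
from h import *
c=cam('wrist')
np.savez('pics/w2.npz',**c)
cv2.imwrite('pics/w2.png',c['img'][:,:,::-1])
E
```

Emit:
jog_arm --deltas '[[[0, -0.072, 0, 0, 0, 0, 0], [0, -0.072, 0, 0, 0, 0, 0], [0, -0.072, 0, 0, 0, 0, 0], [0, -0.072, 0, 0, 0, 0, 0], [0, -0.072, 0, 0, 0, 0, 0], [0, -0.072, 0, 0, 0, 0, 0], [0, -0.072, 0, 0, 0, 0, 0], [0, -0.072, 0, 0, 0, 0, 0], [0, -0.072, 0, 0, 0, 0, 0], [0, -0.072, 0, 0, 0, 0, 0], [0, 0, 0, 0, 0, 0, 0], [0, 0, 0, 0, 0, 0, 0], [0, 0, 0, 0, 0, 0, 0]]]'

```text
time: 3.58
tcp_pos: [0.4444, 0.3587, 0.4005]
tcp_rot: [3.14, -0.001, -0.001]
wrist_force: [-0.3, -0.7, -0.2]
gripper_width: 0.0913
grasp_force: 0.0
```

```bash
python3 - <<'E'
from h import *
c=cam('wrist')
np.savez('pics/w3.npz',**c)
a=np.load('pics/w2.npz')['img']
cv2.imwrite('pics/w23.png',np.vstack([a[:290],c['img'][:290]])[:,:,::-1])
E
```

```text
(no output)
```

View pics/w23.png

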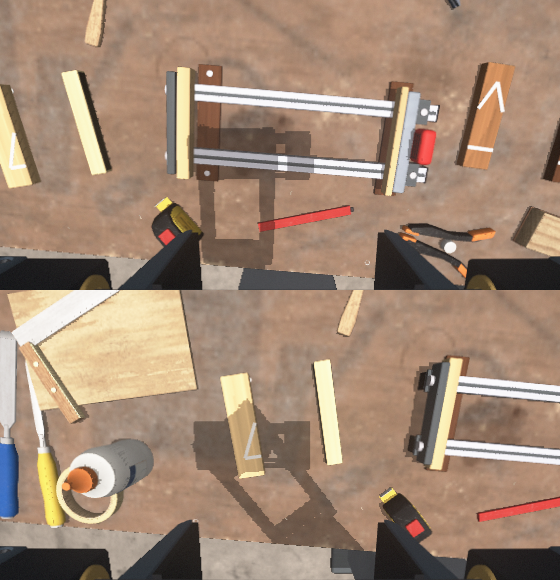

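Both looks succeeded. In the upper picture, the fence face edge is near u=191 and the rails are at (195,93)-(392,108) and (195,157)-(383,172). In the lower picture, the pale board is at about (242,135) and the caul at about (328,122). Now I refine these with edge fits.

```bash
cat > fit.py <<'E'
from h import *
from scipy.optimize import minimize
from scipy.ndimage import map_coordinates
def grad(c,s):
    g=cv2.GaussianBlur(c['img'].astype(np.float32),(0,0),s)
    return np.sqrt(sum(cv2.Sobel(g[...,k],5,1,0)**2+cv2.Sobel(g[...,k],5,0,1)**2 for k in range(3)))
def seg(a,b,n=60): return np.linspace(a,b,n)
def fit(c,lines,p0):
    L=np.vstack([seg(np.array(a,float),np.array(b,float)) for a,b in lines])
    p=np.array(p0,float)
    for s in (3,1.5,.8):
        G=grad(c,s);G/=G.max()
        def w(p):
            C,S=np.cos(p[2]),np.sin(p[2])
            return np.c_[p[0]+C*L[:,0]-S*L[:,1],p[1]+S*L[:,0]+C*L[:,1],L[:,2]]
        def cost(p):
            uv=proj(c,w(p)); return -map_coordinates(G,[uv[:,1],uv[:,0]],order=1).mean()
        r=minimize(cost,p,method='Nelder-Mead',options=dict(initial_simplex=np.vstack([p]+[p+d for d in np.diag([.003*s,.003*s,.02*s])])))
        p=r.x
    return p,-r.fun,proj(c,w(p))
def box(l,w,z): 
    q=[(l/2,w/2,z),(l/2,-w/2,z),(-l/2,-w/2,z),(-l/2,w/2,z)]
    return [(q[i],q[(i+1)%4]) for i in range(4)]
def init(c,uv,z):
    P=unproj(c,uv,z); m=P.mean(0); d=(P[0]+P[1]-P[2]-P[3])/2
    print('sizes',np.linalg.norm(d[:2]).round(4),np.linalg.norm((P[0]-P[1]+P[3]-P[2])/2).round(4))
    return [m[0],m[1],np.arctan2(d[1],d[0])]
E
cat > m1.py <<'E'
from fit import *
W={k:dict(np.load(f'pics/w{k}.npz')) for k in (1,2,3)}
vis=[]
for n,k,uv,w in [('mid',1,[(233,60),(262,64),(251,168),(225,164)],.04),('dark',1,[(333,78),(362,80),(345,184),(319,181)],.04),
  ('pale',3,[(221,86),(247,84),(263,184),(238,187)],.04),('caul',3,[(314,72),(328,70),(342,172),(328,174)],.024)]:
    p,f,uvs=fit(W[k],box(.15,w,.022),init(W[k],uv,.022));print(n,p.round(4),round(f,3));vis.append((k,uvs))
c=W[2]
r=[((x,.10,.03),(x,-.11,.03)) for x in(-.056,-.034,.034,.056)]
p,f,uvs=fit(c,r+[((.072,.145,.058),(-.072,.145,.058))],[.485,0,-.085]);print('clamp',p.round(4),f);vis.append((2,uvs))
p2,f,uvs=fit(W[3],r[:0]+[((x,.10,.03),(x,0,.03)) for x in(-.056,-.034,.034,.056)]+[((.072,.145,.058),(-.072,.145,.058))],p);print('clamp3',p2.round(4),f)
C,S=np.cos(p[2]),np.sin(p[2]);e=[]
G=grad(c,1)
for q in np.arange(0,.025,.0005):
    x=np.linspace(-.07,.07,50);y=-.155+q
    u=proj(c,np.c_[p[0]+C*x-S*y,p[1]+S*x+C*y,0*x+.058]);e.append(map_coordinates(G,[u[:,1],u[:,0]],order=1).mean().round())
print('jaw',e)
for k,u in vis:
    for a in u: cv2.circle(W[k]['img'],tuple(int(v) for v in a.round()),0,(0,255,0),-1)
a=[W[1]['img'][30:220,110:390],W[3]['img'][30:220,180:460]]
cv2.imwrite('pics/f.png',np.vstack([np.hstack(a),W[2]['img'][30:220]])[:,:,::-1])
E
python3 m1.py
```

```text
sizes 0.1469 0.0399
mid [ 0.5105 -0.293  -0.121 ] 0.125
sizes 0.1494 0.0405
dark [ 0.488  -0.4369 -0.1183] 0.237
sizes 0.1463 0.0376
pale [0.481  0.4238 0.1462] 0.375
sizes 0.1465 0.0205
caul [0.5001 0.2986 0.1592] 0.5
clamp [ 0.4887  0.0059 -0.0795] 0.5757817029953003
clamp3 [ 0.4889  0.0055 -0.0818] 0.6468359231948853
jaw [np.float32(231.0), np.float32(309.0), np.float32(390.0), np.float32(464.0), np.float32(516.0), np.float32(538.0), np.float32(527.0), np.float32(482.0), np.float32(411.0), np.float32(327.0), np.float32(241.0), np.float32(165.0), np.float32(107.0), np.float32(73.0), np.float32(64.0), np.float32(72.0), np.float32(91.0), np.float32(114.0), np.float32(135.0), np.float32(152.0), np.float32(165.0), np.float32(173.0), np.float32(177.0), np.float32(180.0), np.float32(182.0), np.float32(184.0), np.float32(185.0), np.float32(184.0), np.float32(183.0), np.float32(179.0), np.float32(176.0), np.float32(173.0), np.float32(171.0), np.float32(169.0), np.float32(167.0), np.float32(170.0), np.float32(180.0), np.float32(198.0), np.float32(220.0), np.float32(241.0), np.float32(257.0), np.float32(267.0), np.float32(270.0), np.float32(268.0), np.float32(267.0), np.float32(266.0), np.float32(265.0), np.float32(264.0), np.float32(260.0), np.float32(250.0)]
```

View pics/f.png

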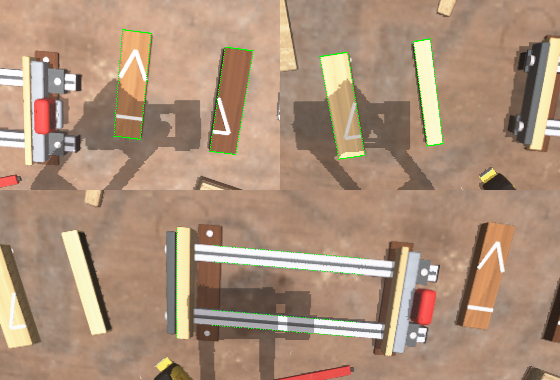

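Fits agree with the picture. Clamp: (0.4888, 0.0057), yaw -0.081. The jaw is at about 0.0025. I'll place the boards about 28 mm apart at clamp y = 97, 29, -39 and -99 mm, so the fingers fit between them, then let the jaw close everything up.

```bash
cat > go.py <<'E'
import sys
from h import *
CL=(.4888,.0057,-.081)
def clamp(x,y):
    C,S=np.cos(CL[2]),np.sin(CL[2]);return CL[0]+C*x-S*y,CL[1]+S*x+C*y
def plan(x,y,z,yaw,cur=None):
    s=bot.get_state();R=Rn.from_rotvec(s['tcp_rot']).as_matrix()
    t=np.array([[np.cos(yaw),np.sin(yaw),0],[np.sin(yaw),-np.cos(yaw),0],[0,0,-1]]).T
    rv=Rn.from_matrix(R.T@t).as_rotvec()/.5
    d=t.T@(np.array([x,y,z])-s['tcp_pos'])/.5
    print('turn',rv.round(3),'then shift',d.round(4),'tcp',s['tcp_pos'].round(4),'F',s['wrist_force'].round(1),s['gripper_width'].round(4))
if __name__=='__main__':
    a=sys.argv
    if a[1]=='c': plan(*clamp(float(a[2]),float(a[3])),float(a[4]),CL[2])
    else: plan(*map(float,a[2:6]))
E
python3 go.py w .481 .4238 .023 .1462; python3 -c "
from go import *
for y in(.097,.029,-.039,-.099): print(clamp(0,y))"
```

```text
(np.float64(0.4966484111885438), np.float64(0.10238196544245229))
(np.float64(0.49114643221100796), np.float64(0.034604917503413574))
(np.float64(0.4856444532334721), np.float64(-0.033172130435625155))
(np.float64(0.4807897659003522), np.float64(-0.09297540802889462))Traceback (most recent call last):
  File "go.py", line 15, in <module>
    else: plan(*map(float,a[2:6]))
          ~~~~^^^^^^^^^^^^^^^^^^^^
  File "go.py", line 11, in plan
    print('turn',rv.round(3),'then shift',d.round(4),'tcp',s['tcp_pos'].round(4),'F',s['wrist_force'].round(1),s['gripper_width'].round(4))
                                                                                                               ^^^^^^^^^^^^^^^^^^^^^^^^
AttributeError: 'float' object has no attribute 'round'
```

```bash
sed -i "s/s\['gripper_width'\].round(4)/round(s['gripper_width'],4)/" go.py; python3 go.py w .481 .4238 .023 .1462
```

```text
turn [ 0.002 -0.    -0.295] then shift [ 0.0917 -0.1188  0.7559] tcp [0.4443 0.3584 0.401 ] F [-0.3 -0.5  0.6] 0.0911
```

Emit:
jog_arm --deltas '[[[0, 0, 0, 0, 0, -0.148, 0], [0, 0, 0, 0, 0, -0.147, 0], [0.0459, -0.0594, 0, 0, 0, 0, 0], [0.0458, -0.0594, 0, 0, 0, 0, 0], [0, 0, 0.075, 0, 0, 0, 0], [0, 0, 0.075, 0, 0, 0, 0], [0, 0, 0.075, 0, 0, 0, 0], [0, 0, 0.075, 0, 0, 0, 0], [0, 0, 0.075, 0, 0, 0, 0], [0, 0, 0.075, 0, 0, 0, 0], [0, 0, 0.075, 0, 0, 0, 0], [0, 0, 0.075, 0, 0, 0, 0], [0, 0, 0, 0, 0, 0, 0], [0, 0, 0, 0, 0, 0, 0]]]'

```text
time: 4.8
tcp_pos: [0.4801, 0.4235, 0.1002]
tcp_rot: [3.131, 0.23, -0.004]
wrist_force: [1.0, 0.2, 0.7]
gripper_width: 0.0913
grasp_force: 0.0
```

```bash
python3 go.py w .481 .4238 .023 .1462
```

```text
turn [0.004 0.006 0.   ] then shift [ 0.0019 -0.0003  0.1544] tcp [0.4801 0.4235 0.1002] F [1.  0.2 0.7] 0.0913
```

Emit:
jog_arm --deltas '[[[0.002, 0, 0.05, 0, 0, 0, 0], [0, 0, 0.05, 0, 0, 0, 0], [0, 0, 0.034, 0, 0, 0, 0], [0, 0, 0.02, 0, 0, 0, 0], [0, 0, 0, 0, 0, 0, 0], [0, 0, 0, 0, 0, 0, 1], [0, 0, 0, 0, 0, 0, 1], [0, 0, 0, 0, 0, 0, 1], [0, 0, 0, 0, 0, 0, 1], [0, 0, 0, 0, 0, 0, 1], [0, 0, 0, 0, 0, 0, 1], [0, 0, 0, 0, 0, 0, 1], [0, 0, 0, 0, 0, 0, 1]]]'

```text
time: 5.88
tcp_pos: [0.481, 0.4256, 0.0239]
tcp_rot: [3.133, 0.233, 0.0]
wrist_force: [-0.6, -0.6, 1.3]
gripper_width: 0.0408
grasp_force: 0.5
```

Emit:
jog_arm --deltas '[[[0, 0, 0, 0, 0, 0, 1], [0, 0, 0, 0, 0, 0, 1], [0, 0, 0, 0, 0, 0, 1], [0, 0, -0.03, 0, 0, 0, 1], [0, 0, -0.06, 0, 0, 0, 1], [0, 0, -0.075, 0, 0, 0, 1], [0, 0, -0.075, 0, 0, 0, 1], [0, 0, -0.06, 0, 0, 0, 1], [0, 0, 0, 0, 0, 0, 1], [0, 0, 0, 0, 0, 0, 1]]]'

```text
time: 6.72
tcp_pos: [0.4816, 0.4263, 0.1758]
tcp_rot: [-3.131, -0.233, -0.005]
wrist_force: [-1.3, -0.4, -2.6]
gripper_width: 0.0398
grasp_force: 30.0
```

```bash
python3 go.py c 0 .097 .053; python3 -c "
from h import *
c=cam('wrist');np.savez('pics/g1.npz',**c)"
```

```text
turn [-0.005 -0.006  0.459] then shift [0.0824 0.6433 0.2455] tcp [0.4816 0.4263 0.1758] F [-1.3 -0.4 -2.6] 0.0398
```

Emit:
jog_arm --deltas '[[[0, 0, 0, 0, 0, 0.153, 1], [0, 0, 0, 0, 0, 0.153, 1], [0, 0, 0, 0, 0, 0.153, 1], [0.009, 0.04, 0, 0, 0, 0, 1], [0.009, 0.07, 0, 0, 0, 0, 1], [0.009, 0.075, 0, 0, 0, 0, 1], [0.009, 0.075, 0, 0, 0, 0, 1], [0.009, 0.075, 0, 0, 0, 0, 1], [0.009, 0.075, 0, 0, 0, 0, 1], [0.009, 0.075, 0, 0, 0, 0, 1], [0.009, 0.075, 0, 0, 0, 0, 1], [0.009, 0.05, 0, 0, 0, 0, 1], [0.001, 0.033, 0, 0, 0, 0, 1], [0, 0, 0.05, 0, 0, 0, 1], [0, 0, 0.05, 0, 0, 0, 1], [0, 0, 0.045, 0, 0, 0, 1], [0, 0, 0, 0, 0, 0, 1], [0, 0, 0, 0, 0, 0, 1], [0, 0, 0, 0, 0, 0, 1]]]'

```text
time: 8.35
tcp_pos: [0.4959, 0.1021, 0.1014]
tcp_rot: [3.139, -0.127, -0.001]
wrist_force: [0.2, 0.8, -0.4]
gripper_width: 0.0398
grasp_force: 30.0
```

```bash
python3 go.py c 0 .097 .053
```

```text
turn [ 0.     0.001 -0.   ] then shift [ 0.0014 -0.0008  0.0968] tcp [0.4959 0.1021 0.1014] F [ 0.2  0.8 -0.4] 0.0398
```

Emit:
jog_arm --deltas '[[[0.0014, -0.0008, 0.035, 0, 0, 0, 1], [0, 0, 0.03, 0, 0, 0, 1], [0, 0, 0.02, 0, 0, 0, 1], [0, 0, 0.01, 0, 0, 0, 1], [0, 0, 0, 0, 0, 0, 1], [0, 0, 0, 0, 0, 0, 1], [0, 0, 0, 0, 0, 0, 1]]]'

```text
time: 8.93
tcp_pos: [0.4971, 0.1024, 0.0546]
tcp_rot: [-3.139, 0.127, -0.002]
wrist_force: [-0.3, -1.3, -1.5]
gripper_width: 0.04
grasp_force: 30.0
```

Emit:
jog_arm --deltas '[[[0, 0, 0.002, 0, 0, 0, 1], [0, 0, 0, 0, 0, 0, 1], [0, 0, 0, 0, 0, 0, 0.385], [0, 0, 0, 0, 0, 0, 0.385], [0, 0, 0, 0, 0, 0, 0.385], [0, 0, 0, 0, 0, 0, 0.385], [0, 0, 0, 0, 0, 0, 0.385], [0, 0, -0.02, 0, 0, 0, 0.385], [0, 0, -0.06, 0, 0, 0, 0.385], [0, 0, -0.075, 0, 0, 0, 0.385], [0, 0, -0.075, 0, 0, 0, 0.385], [0, 0, -0.075, 0, 0, 0, 0.385], [0, 0, -0.075, 0, 0, 0, 0.385], [0, 0, -0.06, 0, 0, 0, 0.385], [0, 0, 0, 0, 0, 0, 0.385], [0, 0, 0, 0, 0, 0, 0.385]]]'

```text
time: 10.27
tcp_pos: [0.4973, 0.1024, 0.2748]
tcp_rot: [-3.138, 0.128, -0.007]
wrist_force: [-0.4, -0.7, -0.5]
gripper_width: 0.0556
grasp_force: 0.0
```

```bash
cat > chk.py <<'E'
import sys
from fit import *
from go import CL,clamp
def check(c,ys,ws,names):
    for n,y,w in zip(names,ys,ws):
        x0,y0=clamp(0,y);p,f,u=fit(c,box(.15,w,.052),[x0,y0,CL[2]])
        C,S=np.cos(CL[2]),np.sin(CL[2]);d=p[:2]-CL[:2]
        print(n,'clamp x,y mm',((C*d[0]+S*d[1])*1e3).round(1),((-S*d[0]+C*d[1])*1e3).round(1),'dyaw',(p[2]-CL[2]).round(4),f.round(3))
        for a in u: cv2.circle(c['img'],tuple(int(v) for v in a.round()),0,(0,255,0),-1)
E
python3 - <<'E'
from chk import *
c=cam('wrist');check(c,[.097],[.04],['pale'])
cv2.imwrite('pics/k1.png',c['img'][:,:,::-1])
E
python3 go.py w .5105 -.293 .023 -.121
```

```text
pale clamp x,y mm 0.3 96.6 dyaw -0.0002 0.358
turn [-0.    -0.001  0.08 ] then shift [0.1237 0.7812 0.4999] tcp [0.4963 0.1022 0.273 ] F [-0.2 -0.9 -0.2] 0.0564
```

View pics/k1.png

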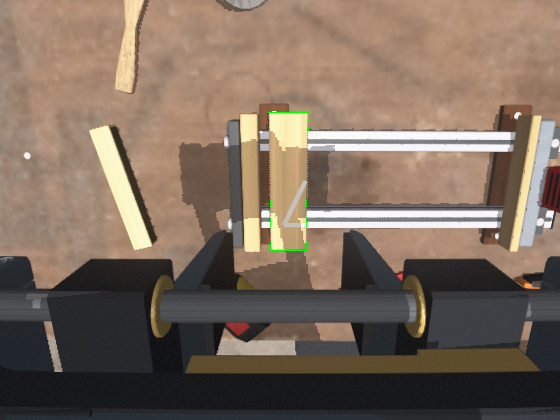

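The pale board lies square on the rails at clamp x = 0.3 mm. Next is the mid board.

Emit:
jog_arm --deltas '[[[0, 0, 0, 0, 0, 0.08, 0], [0.01, 0.05, 0, 0, 0, 0, 0], [0.011, 0.073, 0, 0, 0, 0, 0], [0.011, 0.073, 0, 0, 0, 0, 0], [0.011, 0.073, 0, 0, 0, 0, 0], [0.011, 0.073, 0, 0, 0, 0, 0], [0.011, 0.073, 0, 0, 0, 0, 0], [0.011, 0.073, 0, 0, 0, 0, 0], [0.011, 0.073, 0, 0, 0, 0, 0], [0.011, 0.073, 0, 0, 0, 0, 0], [0.011, 0.073, 0, 0, 0, 0, 0], [0.0147, 0.074, 0, 0, 0, 0, 0], [0, 0, 0.07, 0, 0, 0, 0], [0, 0, 0.07, 0, 0, 0, 0], [0, 0, 0.07, 0, 0, 0, 0], [0, 0, 0.07, 0, 0, 0, 0], [0, 0, 0.06, 0, 0, 0, 0], [0, 0, 0, 0, 0, 0, 0], [0, 0, 0, 0, 0, 0, 0]]]'

```text
time: 11.9
tcp_pos: [0.5091, -0.2919, 0.1004]
tcp_rot: [-3.133, 0.19, 0.009]
wrist_force: [0.5, 0.1, 0.2]
gripper_width: 0.091
grasp_force: 0.0
```

```bash
python3 go.py w .5105 -.293 .023 -.121
```

```text
turn [-0.005  0.012 -0.   ] then shift [0.0031 0.0019 0.1549] tcp [ 0.5091 -0.2919  0.1004] F [0.5 0.1 0.2] 0.091
```

Emit:
jog_arm --deltas '[[[0.003, 0.002, 0.05, 0, 0, 0, 0], [0, 0, 0.05, 0, 0, 0, 0], [0, 0, 0.035, 0, 0, 0, 0], [0, 0, 0.02, 0, 0, 0, 0], [0, 0, 0, 0, 0, 0, 0.3], [0, 0, 0, 0, 0, 0, 1], [0, 0, 0, 0, 0, 0, 1], [0, 0, 0, 0, 0, 0, 1], [0, 0, 0, 0, 0, 0, 1], [0, 0, 0, 0, 0, 0, 1], [0, 0, 0, 0, 0, 0, 1], [0, 0, 0, 0, 0, 0, 1], [0, 0, 0, 0, 0, 0, 1], [0, 0, 0, 0, 0, 0, 1], [0, 0, 0, 0, 0, 0, 1], [0, 0, 0, 0, 0, 0, 1]]]'

```text
time: 13.23
tcp_pos: [0.5122, -0.294, 0.0257]
tcp_rot: [3.136, -0.19, 0.0]
wrist_force: [-1.1, 0.9, 3.1]
gripper_width: 0.0399
grasp_force: 30.0
```

Emit:
jog_arm --deltas '[[[0, 0, -0.03, 0, 0, 0, 1], [0, 0, -0.06, 0, 0, 0, 1], [0, 0, -0.075, 0, 0, 0, 1], [0, 0, -0.075, 0, 0, 0, 1], [0, 0, -0.07, 0, 0, 0, 1], [0, 0, 0, 0, 0, 0, 1], [0, 0, 0, 0, 0, 0, 1]]]'

```text
time: 13.82
tcp_pos: [0.5129, -0.2946, 0.1824]
tcp_rot: [3.134, -0.19, 0.006]
wrist_force: [0.3, -0.1, -1.2]
gripper_width: 0.0399
grasp_force: 30.0
```

```bash
python3 go.py c 0 .029 .0536
```

```text
turn [ 0.004 -0.008 -0.08 ] then shift [-0.0967 -0.6527  0.2576] tcp [ 0.5129 -0.2946  0.1824] F [ 0.3 -0.1 -1.2] 0.0399
```

Emit:
jog_arm --deltas '[[[0, 0, 0, 0, 0, -0.08, 1], [-0.008, -0.045, 0, 0, 0, 0, 1], [-0.009, -0.065, 0, 0, 0, 0, 1], [-0.01, -0.073, 0, 0, 0, 0, 1], [-0.01, -0.073, 0, 0, 0, 0, 1], [-0.01, -0.073, 0, 0, 0, 0, 1], [-0.01, -0.073, 0, 0, 0, 0, 1], [-0.01, -0.073, 0, 0, 0, 0, 1], [-0.01, -0.073, 0, 0, 0, 0, 1], [-0.01, -0.063, 0, 0, 0, 0, 1], [-0.008, -0.042, 0, 0, 0, 0, 1], [0, 0, 0.05, 0, 0, 0, 1], [0, 0, 0.05, 0, 0, 0, 1], [0, 0, 0.06, 0, 0, 0, 1], [0, 0, 0, 0, 0, 0, 1], [0, 0, 0, 0, 0, 0, 1], [0, 0, 0, 0, 0, 0, 1]]]'

```text
time: 15.23
tcp_pos: [0.4915, 0.0351, 0.1006]
tcp_rot: [3.139, -0.128, -0.0]
wrist_force: [0.6, 0.4, -0.4]
gripper_width: 0.04
grasp_force: 30.0
```

```bash
python3 go.py c 0.001 .029 .055
```

```text
turn [ 0.     0.001 -0.001] then shift [0.0014 0.0011 0.0912] tcp [0.4915 0.0351 0.1006] F [ 0.6  0.4 -0.4] 0.04
```

Emit:
jog_arm --deltas '[[[0.001, 0.001, 0.035, 0, 0, 0, 1], [0, 0, 0.03, 0, 0, 0, 1], [0, 0, 0.018, 0, 0, 0, 1], [0, 0, 0.01, 0, 0, 0, 1], [0, 0, 0, 0, 0, 0, 1], [0, 0, 0, 0, 0, 0, 1], [0, 0, 0, 0, 0, 0, 1]]]'

```text
time: 15.82
tcp_pos: [0.4928, 0.0346, 0.055]
tcp_rot: [-3.139, 0.128, -0.004]
wrist_force: [1.0, -0.0, 2.3]
gripper_width: 0.0394
grasp_force: 30.0
```

Emit:
jog_arm --deltas '[[[0, 0, 0.001, 0, 0, 0, 1], [0, 0, 0, 0, 0, 0, 1], [0, 0, 0, 0, 0, 0, 0.385], [0, 0, 0, 0, 0, 0, 0.385], [0, 0, 0, 0, 0, 0, 0.385], [0, 0, 0, 0, 0, 0, 0.385], [0, 0, 0, 0, 0, 0, 0.385], [0, 0, -0.02, 0, 0, 0, 0.385], [0, 0, -0.06, 0, 0, 0, 0.385], [0, 0, -0.075, 0, 0, 0, 0.385], [0, 0, -0.075, 0, 0, 0, 0.385], [0, 0, -0.075, 0, 0, 0, 0.385], [0, 0, -0.075, 0, 0, 0, 0.385], [0, 0, -0.06, 0, 0, 0, 0.385], [0, 0, 0, 0, 0, 0, 0.385], [0, 0, 0, 0, 0, 0, 0.385]]]'

```text
time: 17.15
tcp_pos: [0.4924, 0.0348, 0.2751]
tcp_rot: [-3.139, 0.127, -0.006]
wrist_force: [-0.6, -0.3, -0.2]
gripper_width: 0.0562
grasp_force: 0.0
```

```bash
python3 - <<'E'
from chk import *
c=cam('wrist');check(c,[.097,.029],[.04,.04],['pale','mid'])
cv2.imwrite('pics/k2.png',c['img'][:,:,::-1])
E
python3 go.py w .488 -.4369 .023 -.1183
```

```text
pale clamp x,y mm 0.1 96.5 dyaw -0.0004 0.35
mid clamp x,y mm -0.9 28.9 dyaw 0.0005 0.209
turn [ 0.    -0.     0.074] then shift [0.1046 0.9374 0.5006] tcp [0.4914 0.0347 0.2733] F [ 0.3  0.  -0.2] 0.056
```

View pics/k2.png

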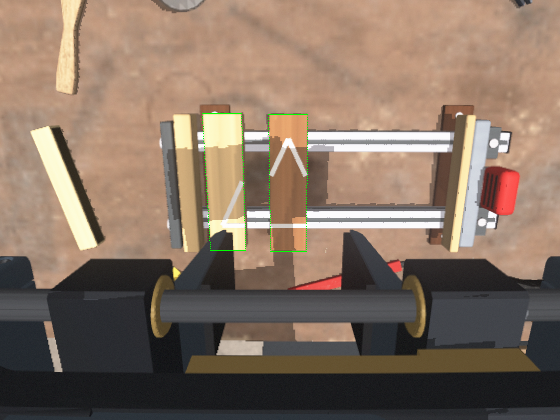

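The mid board is within 1 mm of level with the pale board. Next is the dark board.

Emit:
jog_arm --deltas '[[[0, 0, 0, 0, 0, 0.074, 0], [0.008, 0.05, 0, 0, 0, 0, 0], [0.008, 0.074, 0, 0, 0, 0, 0], [0.008, 0.074, 0, 0, 0, 0, 0], [0.008, 0.074, 0, 0, 0, 0, 0], [0.008, 0.074, 0, 0, 0, 0, 0], [0.008, 0.074, 0, 0, 0, 0, 0], [0.008, 0.074, 0, 0, 0, 0, 0], [0.008, 0.074, 0, 0, 0, 0, 0], [0.008, 0.074, 0, 0, 0, 0, 0], [0.008, 0.074, 0, 0, 0, 0, 0], [0.008, 0.074, 0, 0, 0, 0, 0], [0.008, 0.074, 0, 0, 0, 0, 0], [0.0086, 0.0734, 0.05, 0, 0, 0, 0], [0, 0, 0.07, 0, 0, 0, 0], [0, 0, 0.07, 0, 0, 0, 0], [0, 0, 0.08, 0, 0, 0, 0], [0, 0, 0.07, 0, 0, 0, 0], [0, 0, 0, 0, 0, 0, 0], [0, 0, 0, 0, 0, 0, 0]]]'

```text
time: 18.87
tcp_pos: [0.4868, -0.433, 0.1019]
tcp_rot: [-3.131, 0.185, 0.009]
wrist_force: [0.6, -0.2, -0.1]
gripper_width: 0.0914
grasp_force: 0.0
```

```bash
python3 go.py w .488 -.4369 .023 -.1183
```

```text
turn [-0.009  0.012  0.   ] then shift [0.0034 0.0074 0.1577] tcp [ 0.4868 -0.433   0.1019] F [ 0.6 -0.2 -0.1] 0.0914
```

Emit:
jog_arm --deltas '[[[0.002, 0.007, 0.05, 0, 0, 0, 0], [0, 0, 0.05, 0, 0, 0, 0], [0, 0, 0.035, 0, 0, 0, 0], [0, 0, 0.02, 0, 0, 0, 0], [0, 0, 0, 0, 0, 0, 0.3], [0, 0, 0, 0, 0, 0, 1], [0, 0, 0, 0, 0, 0, 1], [0, 0, 0, 0, 0, 0, 1], [0, 0, 0, 0, 0, 0, 1], [0, 0, 0, 0, 0, 0, 1], [0, 0, 0, 0, 0, 0, 1], [0, 0, 0, 0, 0, 0, 1], [0, 0, 0, 0, 0, 0, 1], [0, 0, 0, 0, 0, 0, 1], [0, 0, 0, 0, 0, 0, 1], [0, 0, 0, 0, 0, 0, 1]]]'

```text
time: 20.2
tcp_pos: [0.489, -0.438, 0.0279]
tcp_rot: [-3.136, 0.186, -0.0]
wrist_force: [0.4, 1.4, 2.4]
gripper_width: 0.0397
grasp_force: 30.0
```

Emit:
jog_arm --deltas '[[[0, 0, -0.03, 0, 0, 0, 1], [0, 0, -0.06, 0, 0, 0, 1], [0, 0, -0.075, 0, 0, 0, 1], [0, 0, -0.075, 0, 0, 0, 1], [0, 0, -0.07, 0, 0, 0, 1], [0, 0, 0, 0, 0, 0, 1], [0, 0, 0, 0, 0, 0, 1]]]'

```text
time: 20.78
tcp_pos: [0.4897, -0.4389, 0.1848]
tcp_rot: [3.133, -0.185, 0.006]
wrist_force: [0.9, -0.2, -1.6]
gripper_width: 0.0397
grasp_force: 30.0
```

```bash
python3 go.py c 0.000 -.039 .055
```

```text
turn [ 0.007 -0.008 -0.074] then shift [-0.0737 -0.8082  0.2597] tcp [ 0.4897 -0.4389  0.1848] F [ 0.9 -0.2 -1.6] 0.0397
```

Emit:
jog_arm --deltas '[[[0, 0, 0, 0, 0, -0.074, 1], [-0.006, -0.045, 0, 0, 0, 0, 1], [-0.006, -0.065, 0, 0, 0, 0, 1], [-0.006, -0.073, 0, 0, 0, 0, 1], [-0.006, -0.073, 0, 0, 0, 0, 1], [-0.006, -0.073, 0, 0, 0, 0, 1], [-0.006, -0.073, 0, 0, 0, 0, 1], [-0.006, -0.073, 0, 0, 0, 0, 1], [-0.006, -0.073, 0, 0, 0, 0, 1], [-0.006, -0.073, 0, 0, 0, 0, 1], [-0.006, -0.073, 0, 0, 0, 0, 1], [-0.007, -0.071, 0, 0, 0, 0, 1], [-0.006, -0.043, 0, 0, 0, 0, 1], [0, 0, 0.05, 0, 0, 0, 1], [0, 0, 0.05, 0, 0, 0, 1], [0, 0, 0.06, 0, 0, 0, 1], [0, 0, 0, 0, 0, 0, 1], [0, 0, 0, 0, 0, 0, 1], [0, 0, 0, 0, 0, 0, 1]]]'

```text
time: 22.37
tcp_pos: [0.4856, -0.0326, 0.1027]
tcp_rot: [3.139, -0.128, -0.0]
wrist_force: [-0.0, 0.0, -1.4]
gripper_width: 0.0398
grasp_force: 30.0
```

```bash
python3 go.py c 0.0005 -.039 .0575
```

```text
turn [ 0.     0.    -0.001] then shift [0.0013 0.0012 0.0905] tcp [ 0.4856 -0.0326  0.1027] F [-0.   0.  -1.4] 0.0398
```

Emit:
jog_arm --deltas '[[[0.001, 0.001, 0.035, 0, 0, 0, 1], [0, 0, 0.03, 0, 0, 0, 1], [0, 0, 0.017, 0, 0, 0, 1], [0, 0, 0.009, 0, 0, 0, 1], [0, 0, 0, 0, 0, 0, 1], [0, 0, 0, 0, 0, 0, 1], [0, 0, 0, 0, 0, 0, 1]]]'

```text
time: 22.95
tcp_pos: [0.4865, -0.0331, 0.0579]
tcp_rot: [3.139, -0.128, 0.003]
wrist_force: [0.2, 0.2, -0.3]
gripper_width: 0.04
grasp_force: 30.0
```

Emit:
jog_arm --deltas '[[[0, 0, 0.002, 0, 0, 0, 1], [0, 0, 0, 0, 0, 0, 1], [0, 0, 0, 0, 0, 0, 0.385], [0, 0, 0, 0, 0, 0, 0.385], [0, 0, 0, 0, 0, 0, 0.385], [0, 0, 0, 0, 0, 0, 0.385], [0, 0, 0, 0, 0, 0, 0.385], [0, 0, -0.02, 0, 0, 0, 0.385], [0, 0, -0.06, 0, 0, 0, 0.385], [0, 0, -0.075, 0, 0, 0, 0.385], [0, 0, -0.075, 0, 0, 0, 0.385], [0, 0, -0.075, 0, 0, 0, 0.385], [0, 0, -0.075, 0, 0, 0, 0.385], [0, 0, -0.06, 0, 0, 0, 0.385], [0, 0, 0, 0, 0, 0, 0.385], [0, 0, 0, 0, 0, 0, 0.385]]]'

```text
time: 24.28
tcp_pos: [0.4865, -0.033, 0.2777]
tcp_rot: [3.139, -0.128, 0.007]
wrist_force: [-0.2, -0.2, -0.5]
gripper_width: 0.056
grasp_force: 0.0
```

```bash
python3 - <<'E'
from chk import *
c=cam('wrist');check(c,[.097,.029,-.039],[.04]*3,['pale','mid','dark'])
cv2.imwrite('pics/k3.png',c['img'][:,:,::-1])
E
python3 go.py w .5001 .2986 .023 .1592
```

```text
pale clamp x,y mm 0.2 96.1 dyaw 0.0012 0.421
mid clamp x,y mm -1.3 28.9 dyaw -0.0007 0.211
dark clamp x,y mm 0.5 -39.3 dyaw 0.0026 0.285
turn [ 0.    -0.    -0.481] then shift [ 0.1339 -0.65    0.5059] tcp [ 0.4855 -0.0329  0.2759] F [ 0.   0.1 -1.2] 0.0562
```

The fits give 0.2, -1.3 and 0.5 mm in x. Next is the caul.

Emit:
jog_arm --deltas '[[[0, 0, 0, 0, 0, -0.16, 0.385], [0, 0, 0, 0, 0, -0.161, 0.385], [0, 0, 0, 0, 0, -0.16, 0.385], [0.014, -0.05, 0, 0, 0, 0, 0], [0.014, -0.07, 0, 0, 0, 0, 0], [0.014, -0.07, 0, 0, 0, 0, 0], [0.014, -0.07, 0, 0, 0, 0, 0], [0.014, -0.07, 0, 0, 0, 0, 0], [0.014, -0.07, 0, 0, 0, 0, 0], [0.014, -0.07, 0, 0, 0, 0, 0], [0.014, -0.07, 0, 0, 0, 0, 0], [0.014, -0.07, 0, 0, 0, 0, 0], [0.008, -0.04, 0, 0, 0, 0, 0], [0, 0, 0.06, 0, 0, 0, 0], [0, 0, 0.07, 0, 0, 0, 0], [0, 0, 0.08, 0, 0, 0, 0], [0, 0, 0.08, 0, 0, 0, 0], [0, 0, 0.06, 0, 0, 0, 0], [0, 0, 0, 0, 0, 0, 0], [0, 0, 0, 0, 0, 0, 0]]]'

```text
time: 26.0
tcp_pos: [0.4987, 0.2976, 0.0985]
tcp_rot: [3.129, 0.25, -0.009]
wrist_force: [0.8, 0.4, -0.0]
gripper_width: 0.0911
grasp_force: 0.0
```

```bash
python3 go.py w .5001 .2986 .023 .1592
```

```text
turn [0.005 0.012 0.   ] then shift [ 0.003  -0.0015  0.1511] tcp [0.4987 0.2976 0.0985] F [ 0.8  0.4 -0. ] 0.0911
```

Emit:
jog_arm --deltas '[[[0.0015, 0, 0.05, 0, 0, 0, 0], [0, 0, 0.05, 0, 0, 0, 0], [0, 0, 0.033, 0, 0, 0, 0], [0, 0, 0.02, 0, 0, 0, 0], [0, 0, 0, 0, 0, 0, 0.4], [0, 0, 0, 0, 0, 0, 1], [0, 0, 0, 0, 0, 0, 1], [0, 0, 0, 0, 0, 0, 1], [0, 0, 0, 0, 0, 0, 1], [0, 0, 0, 0, 0, 0, 1], [0, 0, 0, 0, 0, 0, 1], [0, 0, 0, 0, 0, 0, 1], [0, 0, 0, 0, 0, 0, 1], [0, 0, 0, 0, 0, 0, 1], [0, 0, 0, 0, 0, 0, 1], [0, 0, 0, 0, 0, 0, 1], [0, 0, 0, 0, 0, 0, 1], [0, 0, 0, 0, 0, 0, 1]]]'

```text
time: 27.5
tcp_pos: [0.5011, 0.2987, 0.0245]
tcp_rot: [3.132, 0.25, -0.0]
wrist_force: [0.0, 0.4, -0.6]
gripper_width: 0.0239
grasp_force: 30.0
```

Emit:
jog_arm --deltas '[[[0, 0, -0.03, 0, 0, 0, 1], [0, 0, -0.06, 0, 0, 0, 1], [0, 0, -0.075, 0, 0, 0, 1], [0, 0, -0.075, 0, 0, 0, 1], [0, 0, -0.07, 0, 0, 0, 1], [0, 0, 0, 0, 0, 0, 1], [0, 0, 0, 0, 0, 0, 1]]]'

```text
time: 28.08
tcp_pos: [0.5021, 0.2992, 0.1817]
tcp_rot: [-3.13, -0.25, -0.007]
wrist_force: [-0.5, 0.2, -2.4]
gripper_width: 0.0233
grasp_force: 30.0
```

```bash
python3 go.py c 0.000 -.099 .055
```

```text
turn [-0.004 -0.009  0.481] then shift [0.0211 0.7852 0.2535] tcp [0.5021 0.2992 0.1817] F [-0.5  0.2 -2.4] 0.0233
```

Emit:
jog_arm --deltas '[[[0, 0, 0, 0, 0, 0.16, 1], [0, 0, 0, 0, 0, 0.161, 1], [0, 0, 0, 0, 0, 0.16, 1], [0.002, 0.045, 0, 0, 0, 0, 1], [0.002, 0.07, 0, 0, 0, 0, 1], [0.002, 0.072, 0, 0, 0, 0, 1], [0.002, 0.072, 0, 0, 0, 0, 1], [0.002, 0.072, 0, 0, 0, 0, 1], [0.002, 0.072, 0, 0, 0, 0, 1], [0.002, 0.072, 0, 0, 0, 0, 1], [0.002, 0.072, 0, 0, 0, 0, 1], [0.002, 0.072, 0, 0, 0, 0, 1], [0.001, 0.072, 0, 0, 0, 0, 1], [0.001, 0.06, 0, 0, 0, 0, 1], [0.001, 0.034, 0.03, 0, 0, 0, 1], [0, 0, 0.05, 0, 0, 0, 1], [0, 0, 0.05, 0, 0, 0, 1], [0, 0, 0.03, 0, 0, 0, 1], [0, 0, 0, 0, 0, 0, 1], [0, 0, 0, 0, 0, 0, 1]]]'

```text
time: 29.75
tcp_pos: [0.4782, -0.0931, 0.0979]
tcp_rot: [-3.138, 0.128, 0.007]
wrist_force: [0.5, -0.3, -0.3]
gripper_width: 0.0239
grasp_force: 30.0
```

```bash
python3 go.py c 0.0005 -.099 .0545
```

```text
turn [-0.001  0.01  -0.001] then shift [ 0.006  -0.0007  0.0867] tcp [ 0.4782 -0.0931  0.0979] F [ 0.5 -0.3 -0.3] 0.0239
```

Emit:
jog_arm --deltas '[[[0.004, -0.001, 0.035, 0, 0, 0, 1], [0, 0, 0.025, 0, 0, 0, 1], [0, 0, 0.015, 0, 0, 0, 1], [0, 0, 0.007, 0, 0, 0, 1], [0, 0, 0, 0, 0, 0, 1], [0, 0, 0, 0, 0, 0, 1], [0, 0, 0, 0, 0, 0, 1], [0, 0, 0, 0, 0, 0, 1]]]'

```text
time: 30.42
tcp_pos: [0.4823, -0.0932, 0.0593]
tcp_rot: [3.139, -0.128, 0.002]
wrist_force: [-0.3, 0.3, -0.9]
gripper_width: 0.0237
grasp_force: 30.0
```

```bash
python3 go.py c 0.0005 -.099 .0545
```

```text
turn [ 0.001 -0.003 -0.   ] then shift [-0.002  -0.0001  0.0096] tcp [ 0.4823 -0.0932  0.0593] F [-0.3  0.3 -0.9] 0.0237
```

Emit:
jog_arm --deltas '[[[-0.001, 0, 0.006, 0, 0, 0, 1], [0, 0, 0.004, 0, 0, 0, 1], [0, 0, 0, 0, 0, 0, 1], [0, 0, 0, 0, 0, 0, 0.53], [0, 0, 0, 0, 0, 0, 0.53], [0, 0, 0, 0, 0, 0, 0.53], [0, 0, 0, 0, 0, 0, 0.53], [0, 0, 0, 0, 0, 0, 0.53], [0, 0, -0.02, 0, 0, 0, 0.53], [0, 0, -0.06, 0, 0, 0, 0.53], [0, 0, -0.075, 0, 0, 0, 0.4], [0, 0, -0.075, 0, 0, 0, 0.4], [0, 0, -0.075, 0, 0, 0, 0.385], [0, 0, -0.075, 0, 0, 0, 0.385], [0, 0, -0.06, 0, 0, 0, 0.385], [0, -0.064, 0, 0, 0, 0, 0.385], [0, -0.064, 0, 0, 0, 0, 0.385], [0, 0, 0, 0, 0, 0, 0.385], [0, 0, 0, 0, 0, 0, 0.385], [0, 0, 0, 0, 0, 0, 0.385]]]'

```text
time: 32.08
tcp_pos: [0.4862, -0.0294, 0.2733]
tcp_rot: [3.138, -0.126, -0.001]
wrist_force: [-0.0, 0.1, -0.8]
gripper_width: 0.0561
grasp_force: 0.0
```

```bash
python3 - <<'E'
from chk import *
c=cam('wrist');check(c,[.097,.029,-.039,-.099],[.04]*3+[.024],['pale','mid','dark','caul'])
cv2.imwrite('pics/k4.png',c['img'][:,:,::-1])
E
python3 go.py c 0.000 .029 .0545
```

```text
pale clamp x,y mm 0.2 96.1 dyaw -0.0006 0.4
mid clamp x,y mm -0.9 29.0 dyaw -0.0016 0.213
dark clamp x,y mm 0.1 -39.1 dyaw 0.0033 0.271
caul clamp x,y mm -0.8 -99.2 dyaw 0.0036 0.404
turn [ 0.001  0.001 -0.001] then shift [-0.0007 -0.1291  0.4375] tcp [ 0.4863 -0.0298  0.2732] F [ 0.1 -0.2 -0.6] 0.0562
```

View pics/k4.png

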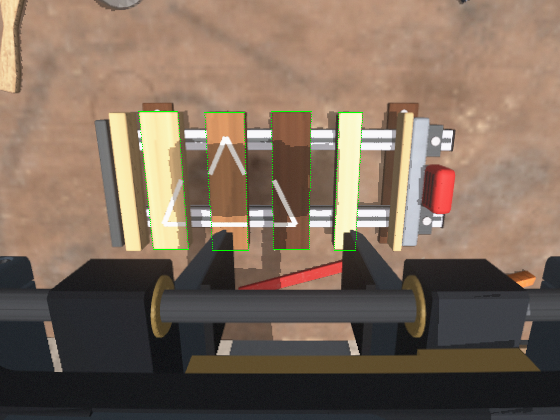

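The triangle order is right: pale at (163,180), mid at (228,180), dark at (291,180), caul at (347,180). The ends are level to about 1 mm. Next is the jaw grip, at clamp y of about -188.5 mm.

```bash
python3 go.py c 0.000 -.1885 .083
```

```text
turn [ 0.001  0.001 -0.001] then shift [-0.0007  0.3059  0.3805] tcp [ 0.4863 -0.0298  0.2732] F [ 0.1 -0.2 -0.6] 0.0562
```

Emit:
jog_arm --deltas '[[[0, 0.06, 0, 0, 0, 0, 0.385], [0, 0.07, 0, 0, 0, 0, 0.385], [0, 0.07, 0, 0, 0, 0, 0.385], [0, 0.06, 0, 0, 0, 0, 0.385], [0, 0.046, 0, 0, 0, 0, 0.385], [0, 0, 0.06, 0, 0, 0, 0.385], [0, 0, 0.07, 0, 0, 0, 0.385], [0, 0, 0.07, 0, 0, 0, 0.385], [0, 0, 0.06, 0, 0, 0, 0.385], [0, 0, 0, 0, 0, 0, 0.385], [0, 0, 0, 0, 0, 0, 0.385], [0, 0, 0, 0, 0, 0, 0.385]]]'

```text
time: 33.13
tcp_pos: [0.4751, -0.1827, 0.1451]
tcp_rot: [3.138, -0.129, 0.004]
wrist_force: [-0.5, -1.0, 0.7]
gripper_width: 0.0561
grasp_force: 0.0
```

```bash
python3 - <<'E'
from h import *
c=cam('wrist');cv2.imwrite('pics/k5.png',c['img'][:,:,::-1])
E
python3 go.py c 0.000 -.1885 .083
```

```text
turn [ 0.003 -0.008 -0.001] then shift [-0.0039 -0.0007  0.1253] tcp [ 0.4755 -0.1827  0.1457] F [ 0.6 -1.1  0.4] 0.0562
```

View pics/k5.png

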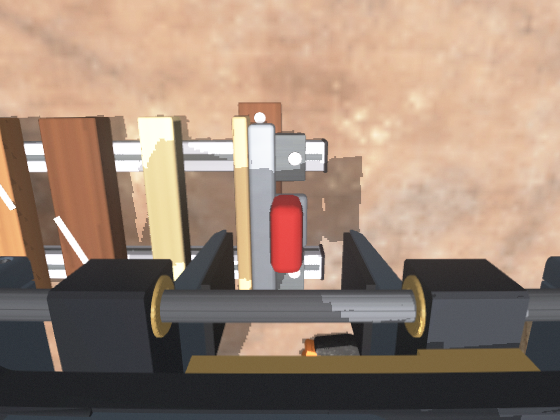

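The red grip (286,235) sits between the fingers (225 and 345). Now I go down and pinch it.

Emit:
jog_arm --deltas '[[[-0.002, 0, 0.05, 0, 0, 0, 0.385], [0, 0, 0.04, 0, 0, 0, 0.385], [0, 0, 0.025, 0, 0, 0, 0.385], [0, 0, 0.008, 0, 0, 0, 0.385], [0, 0, 0, 0, 0, 0, 0.385], [0, 0, 0, 0, 0, 0, 1], [0, 0, 0, 0, 0, 0, 1], [0, 0, 0, 0, 0, 0, 1], [0, 0, 0, 0, 0, 0, 1], [0, 0, 0, 0, 0, 0, 1], [0, 0, 0, 0, 0, 0, 1], [0, 0, 0, 0, 0, 0, 1], [0, 0, 0, 0, 0, 0, 1]]]'

```text
time: 34.27
tcp_pos: [0.4732, -0.1816, 0.0824]
tcp_rot: [3.139, -0.128, 0.001]
wrist_force: [-0.7, -0.0, 3.5]
gripper_width: 0.0198
grasp_force: 30.0
```

```bash
python3 go.py c 0.000 -.035 .083
```

```text
turn [ 0.    -0.001 -0.001] then shift [ 0.0008 -0.3059 -0.0012] tcp [ 0.4732 -0.1816  0.0824] F [-0.7 -0.   3.5] 0.0198
```

Emit:
jog_arm --deltas '[[[0, -0.006, 0, 0, 0, 0, 1], [0, -0.01, 0, 0, 0, 0, 1], [0, -0.01, 0, 0, 0, 0, 1], [0, -0.01, 0, 0, 0, 0, 1], [0, -0.01, 0, 0, 0, 0, 1], [0, -0.01, 0, 0, 0, 0, 1], [0, -0.01, 0, 0, 0, 0, 1], [0, -0.01, 0, 0, 0, 0, 1], [0, -0.01, 0, 0, 0, 0, 1], [0, -0.01, 0, 0, 0, 0, 1], [0, -0.01, 0, 0, 0, 0, 1], [0, -0.01, 0, 0, 0, 0, 1], [0, -0.01, 0, 0, 0, 0, 1], [0, -0.01, 0, 0, 0, 0, 1], [0, -0.01, 0, 0, 0, 0, 1], [0, -0.01, 0, 0, 0, 0, 1], [0, -0.01, 0, 0, 0, 0, 1], [0, -0.01, 0, 0, 0, 0, 1], [0, -0.01, 0, 0, 0, 0, 1], [0, 0, 0, 0, 0, 0, 1]]]'

```text
time: 35.93
tcp_pos: [0.4808, -0.0891, 0.0824]
tcp_rot: [3.138, -0.127, 0.001]
wrist_force: [-1.2, -2.5, 3.6]
gripper_width: 0.0197
grasp_force: 30.0
```

```bash
python3 go.py c 0.000 -.035 .083
```

```text
turn [ 0.002 -0.001  0.001] then shift [ 0.0007 -0.1203 -0.0012] tcp [ 0.4808 -0.0891  0.0824] F [-1.2 -2.5  3.6] 0.0197
```

Emit:
jog_arm --deltas '[[[0, -0.008, 0, 0, 0, 0, 1], [0, -0.01, 0, 0, 0, 0, 1], [0, -0.01, 0, 0, 0, 0, 1], [0, -0.01, 0, 0, 0, 0, 1], [0, -0.01, 0, 0, 0, 0, 1], [0, -0.01, 0, 0, 0, 0, 1], [0, -0.01, 0, 0, 0, 0, 1], [0, -0.01, 0, 0, 0, 0, 1], [0, -0.01, 0, 0, 0, 0, 1], [0, -0.01, 0, 0, 0, 0, 1], [0, -0.007, 0, 0, 0, 0, 1], [0, -0.004, 0, 0, 0, 0, 1], [0, -0.003, 0, 0, 0, 0, 1], [0, 0, 0, 0, 0, 0, 1], [0, 0, 0, 0, 0, 0, 1]]]'

```text
time: 37.18
tcp_pos: [0.4842, -0.0453, 0.0822]
tcp_rot: [3.116, -0.111, -0.002]
wrist_force: [-5.1, -52.7, 1.7]
gripper_width: 0.0205
grasp_force: 30.0
```

```bash
python3 go.py c 0.000 -.035 .083
```

```text
turn [0.046 0.001 0.02 ] then shift [ 0.0008 -0.0324 -0.0015] tcp [ 0.4842 -0.0453  0.0822] F [ -5.1 -52.7   1.7] 0.0205
```

The push met 53 N about 16 mm early, so I need to look.

```bash
python3 - <<'E'
from h import *
c=cam('wrist');t=cam('top')
o=ortho(t,.36,.62,-.25,.2,.052,1.0)
o=cv2.resize(o[:, :],(560,int(560*o.shape[0]/o.shape[1])))
cv2.imwrite('pics/k6.png',np.vstack([c['img'][:270,:,::-1],o[:320]]))
E
```

```text
(no output)
```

View pics/k6.png

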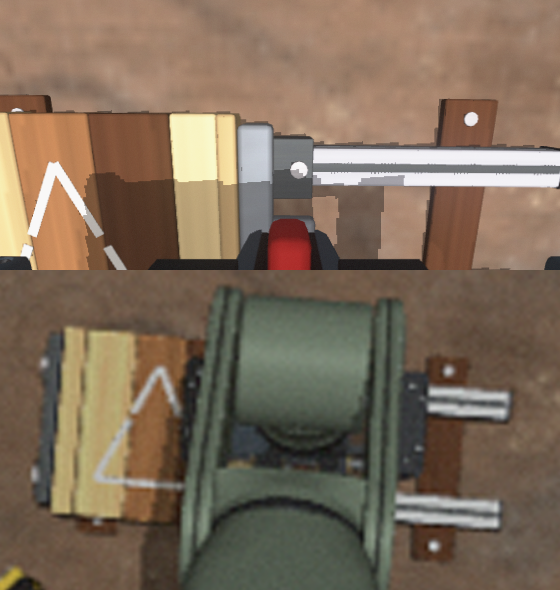

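This shows no jam. The stack fence, pale, mid, dark, caul, jaw is closed up. My clamp-y fit had locked on the back edge of the 14 mm fence strip, so the jaw started at about 0.0165 and is now near 0.155. I'll ease off the push to a light load.

Emit:
jog_arm --deltas '[[[0, 0.006, 0, 0, 0, 0, 1], [0, 0.006, 0, 0, 0, 0, 1], [0, 0.004, 0, 0, 0, 0, 1], [0, 0, 0, 0, 0, 0, 1], [0, 0, 0, 0, 0, 0, 1], [0, 0, 0, 0, 0, 0, 1]]]'

```text
time: 37.78
tcp_pos: [0.4843, -0.0457, 0.0823]
tcp_rot: [3.131, -0.122, 0.0]
wrist_force: [-2.8, -21.1, 3.3]
gripper_width: 0.0198
grasp_force: 30.0
```

```bash
python3 go.py c 0.000 -.051 .083
```

```text
turn [ 0.017 -0.001  0.006] then shift [ 0.0007 -0.0013 -0.0013] tcp [ 0.4843 -0.0457  0.0823] F [ -2.8 -21.1   3.3] 0.0198
```

Emit:
jog_arm --deltas '[[[0, 0.004, 0, 0, 0, 0, 1], [0, 0.004, 0, 0, 0, 0, 1], [0, 0, 0, 0, 0, 0, 1], [0, 0, 0, 0, 0, 0, 1], [0, 0, 0, 0, 0, 0, 0.5], [0, 0, 0, 0, 0, 0, 0.5], [0, 0, 0, 0, 0, 0, 0.5], [0, 0, 0, 0, 0, 0, 0.5], [0, 0, 0, 0, 0, 0, 0.5], [0, 0, 0, 0, 0, 0, 0.5], [0, 0, -0.03, 0, 0, 0, 0.5], [0, 0, -0.06, 0, 0, 0, 0.5], [0, 0, -0.07, 0, 0, 0, 0.5], [0, 0, -0.07, 0, 0, 0, 0.5], [0, 0, -0.07, 0, 0, 0, 0.5], [0, 0, -0.07, 0, 0, 0, 0.5], [0, 0, -0.07, 0, 0, 0, 0.5], [0, 0, 0, 0, 0, 0, 0.5], [0, 0, 0, 0, 0, 0, 0.5], [0, 0, 0, 0, 0, 0, 0.5]]]'

```text
time: 39.45
tcp_pos: [0.4836, -0.0449, 0.3012]
tcp_rot: [-3.139, 0.127, 0.002]
wrist_force: [-0.4, -0.7, -0.9]
gripper_width: 0.0462
grasp_force: 0.0
```

```bash
python3 go.py c 0 -.05 .3; python3 - <<'E'
from chk import *
c=cam('wrist')
y=.131
check(c,[y-.02,y-.06,y-.1,y-.132],[.04]*3+[.024],['pale','mid','dark','caul'])
c=cam('wrist')
cv2.imwrite('pics/k7.png',cv2.resize(c['img'][60:300,100:500,::-1],(800,480),interpolation=cv2.INTER_CUBIC))
E
```

```text
turn [-0.     0.003 -0.   ] then shift [ 0.0022 -0.0017  0.0025] tcp [ 0.4836 -0.0449  0.3012] F [-0.4 -0.7 -0.9] 0.0462
pale clamp x,y mm -0.2 106.9 dyaw 0.0021 0.41
mid clamp x,y mm -0.4 68.0 dyaw 0.0024 0.261
dark clamp x,y mm 0.2 27.1 dyaw 0.003 0.313
caul clamp x,y mm 0.2 -5.2 dyaw 0.004 0.35
```

View pics/k7.png

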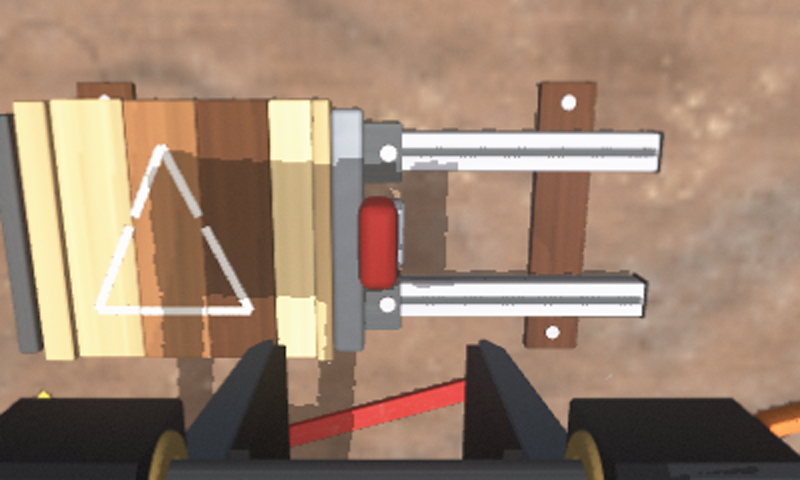

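The triangle is whole, the ends are level within about 0.6 mm, and the row is closed from fence to jaw (u 45 to 335). The gripper is clear, so I'm handing it in.

```bash
python3 -c "
from bench import bot
print(bot.sign_off())"
```

```text
the job is handed in; nothing more can be done
None
```

The dry run is set up and handed in at about 39 s: the three boards and the caul lie tight between fence and jaw, the chalk triangle is whole and points away from the robot, the board ends are level to about 0.6 mm, and nothing was moved near the jar or tape measure.

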